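# Pack the charger away and shut the case

## Task

Take the grey charger off its sloping stand, set it down level, display up, on the floor of the open aluminium case, keeping hold of it until it is down rather than dropping or tipping it in. Then bring the leaning lid up past upright and lower it gently until it is fully shut, without letting it slam, and let go. Leave the other things on the bench where they are.

Things in the scene. Friction and masses are not known exactly. Their poses are not given: they have to be found in the camera images.
- charger: Grey plastic battery charger: block 95 mm long (its x) by 62 mm wide (y) by 38 mm thick (z), about 0.35 kg, black display and dark slots on its top face. Origin: centre of its underside; z points out of its top face. It starts on the sloping stand, its x pointing down the slope, its z leaning 30 degrees from vertical towards the stand's +x side.
- stand: Fixed black stand, left or right of the case. Origin: on the table under the middle of its 130 x 90 mm base. Its +x side, roughly facing away from the robot, is the low end. The plate slopes down 30 degrees towards +x, middle of its top 75 mm above the table; it is 50 mm wide, so the charger overhangs it by 6 mm each side. A lip 16 mm high at the low end stops the charger.
- case: Fixed open-topped aluminium case, outside 126 mm (x) by 210 mm (y) by 60 mm high, walls 4 mm, floor 5 mm thick with dark lining; inside 118 x 202 x 55 mm. Origin: centre of its underside. Its front (-x side) roughly faces the robot; the lid is hinged on the far (+x) rim.
- case_floor (a point): Centre of the inner floor of the case, 5 mm above the case's underside; axes as the case.
- lid (a joint): Lid angle: 0 = shut on the rim, 1.57 = upright, larger = leaning back away from the robot (stop at 2.05); starts at 1.75 to 1.95. The stiff hinge (friction 0.1 N m, damping 0.04 N m s/rad; lid 0.3 kg) holds it near upright, but below about 1.2 it falls by itself.
- lid_hinge (a point): Middle of the hinge line, on the far rim of the case, 60 mm above its underside; fixed to the case, axes as the case; the hinge line runs along y.
- lid_bar (a point): Middle of the lid's black handle bar, 12 mm round, 110 mm long, parallel to the hinge; it can turn between pinching fingers. Lid shut: 171 mm in front (-x) of the hinge and 5 mm above it, beyond the case's front. Two 10 mm legs join its ends to the lid's front edge; 39 mm clear between bar and edge. Lid plate 126 x 210 x 10 mm. Axes turn with the lid.
- ratchet: Bystander: steel ratchet, 175 mm long, lying along x between the case and the stand, up to 26 mm high. Origin: underside, near the middle of its length.
- clip: Bystander: blue plastic spring clip 100 mm long, 22 mm high, lying crosswise in the middle, nearest the robot. Origin: centre of underside.
- tape: Bystander: empty cardboard roll, 96 mm across, 25 mm high, lying flat at the right. Origin: centre of underside.
- brush: Bystander: upright green battery-terminal brush, 38 mm across, 85 mm high, in the middle beyond the ratchet. Origin: centre of underside.
- jar: Bystander: lidded jar 60 mm across, 75 mm high, at the left. Origin: centre of underside.
- can: Bystander: upright can 58 mm across, 170 mm high, at the right. Origin: centre of underside.

How it is judged:
By the outcome, as a careful person would: the job done as asked, in the order asked, and still so for the second after the job is handed in, with the robot touching nothing.
It also fails if it takes over 67 s, if anything falls off the work surface, if the arm or the gripper's body presses on something with over 40 N, if the wrist force passes 120 N, or if a joint passes its speed limit or range.

## Robot

A 7-joint arm with a two-finger parallel gripper is mounted at the origin on the work surface. World frame = base frame: x ahead of the robot, y to its left, z up, the work surface at z = 0. Lengths are in m, angles in rad, forces in N, time in s.
With the tool pointing down it reaches from about 0.425 to 0.975 m from the base axis. Payload 16.7 kg.
Tool frame: the origin (TCP) lies at the centre of the arm's flange, where the gripper is bolted on; the fingertips stand 173 mm ahead of it and the grasp point (between the pads) lies 155 mm ahead of it (bot.grip_point_offset is the z of the grasp point in the tool frame, in m); z points along the fingers, y is the line along which they close (so a half turn about z gives the same grasp; the last joint's range is limited). The gripper opens to 85 mm and grips with 20 to 120 N. Pads are 22 mm wide; open, the fingers measure 114 mm over their backs; the gripper's body (76 mm by 85 mm) begins 54 mm behind the grasp point. The pads swing forward as they close: fully open they stand 13 mm farther back than shut.
Start: joints at [-1.325, 0.426, 0.074, 1.606, -0.034, 1.111, -0.067], TCP at [0.26, 0.623, 0.405] pointing down, gripper open.
Joint ranges: [-2.85, 2.85], [-0.5, 2.14], [-1.23, 1.37], [0.21, 2.46], [-1.02, 4.16], [0.16, 2.05], [-2.73, 2.73]. Speed limits (rad/s): [1.89, 1.89, 2.39, 2.39, 3.01, 3.01, 3.01].

## Interface

Orientations are given as a unit quaternion [x, y, z, w].
In Python, from cell import bot gives the robot as it stands. The module is installed in compiled form; this text tells all that it offers.
- The arm moves only by the tool servo_tool, never from a script. Its argument "commands" is text: rows parted by semicolons, each of 5 numbers parted by spaces: the shift along the tool's x, y, z in units of 25 mm (1.0 is 25 mm), then the turn about the tool's z in units of 5 degrees (1.0 is 5 degrees), then the opening, from -1 (shut) to 1 (fully open). A call has 1 to 20 rows; each row is the pose to reach, as a shift and turn from the pose commanded when the call began, along the tool's axes at that moment; what a row does not reach only later rows make up. A row lasts 1/12 s, in which the tool goes at most 41.7 mm and 7.16 degrees, less where a joint would pass 70% of its speed; a pose out of reach is approached as far as the arm can. A call with a gripper value outside its range is refused whole. The fingers move at their own pace and stop on an object; "grip_force" is the grip in N (left out, the last holds). Time passes only in rows, so rows that repeat a pose let the fingers close. It gives the time, the measured TCP pose, the force, the opening and the grip force at its end, in the units of the state.
- bot.sense(): the state, without advancing time (a new reading comes with each control period).
- bot.read_camera(name): name is "scene" or "top" or "wrist"; returns (picture, depth): 480x640x3 uint8, blue, green, red; 480x640 float32, m along the optical axis (not along the pixel's ray), 0 where there is no reading.
- bot.camera_model(name): a dict with "fovy" (degrees; the focal length in pixels is half the picture's height over the tangent of half this angle, whatever the lens; pixels are square), "cx", "cy" (the principal point, pixels), "R" (3x3) and "t" (3): a world point X has camera coordinates R X + t. Camera axes: x right, y down, z forward; pixel columns grow to the right and rows downward; lengths in m; the calibration is good to about 2 mm. A picture is of the moment at which its call begins: read the wrist's pose just before it. camera_model takes no time and is no camera call; for the wrist camera it gives the pose at the moment of the call.
- bot.hand_in(): hands the job in; it is judged then, once.
The state is a dict: "time_s": time; "qpos": joint angles; "dq": joint speeds; "effort": joint torques, N m; "ee_pos": TCP position; "ee_rot": TCP orientation; "wrist_force": force on the tool from outside, world axes, zero at the start; "wrist_torque": the same for the moment, N m; "width": opening from 0.0 (shut) to 1.0 (fully open); "finger_force": force on a finger pad.
Only numpy, scipy, OpenCV 4.12 (cv2) and the standard library are available. Lean on these libraries where they do the work, as an engineer would, in place of code of your own. Each camera call takes 0.05 s, during which the arm holds its last target. There are 200 camera calls.

## Working session

There is one attempt and no reset: what is moved stays moved. The work goes in short steps, Python scripts to look and compute and a tool call to move; the robot and the scene stay as the last step left them, time stands still between calls to the robot, and variables do not carry over. Pictures are saved under pics/ and viewed, at most 10 in all, crops included, and the job is handed in when it is done.

Besides the shell and the picture viewer there is one more tool, called as name(argument=value, ...), one argument or row to a line, values as JSON. servo_tool: Moves the arm, as the interface text tells. Its arguments: {"type":"object","properties":{"commands":{"type":"string"},"grip_force":{"type":"number"}},"required":["commands"]}

```bash
mkdir -p pics; ls
python3 - <<'E'
from cell import bot
import cv2,numpy as np
s=bot.sense();print({k:np.round(v,3).tolist() for k,v in s.items()},bot.grip_point_offset)
for n in("scene","top"):
    m=bot.camera_model(n);p,d=bot.read_camera(n);np.savez(n+".npz",p=p,d=d,**m);cv2.imwrite(f"pics/{n}0.png",p)
    print(n,m)
E
```

```text
pics
{'time_s': 0.0, 'qpos': [-1.324, 0.427, 0.074, 1.607, -0.034, 1.111, -0.067], 'dq': [0.0, -0.001, 0.0, -0.001, -0.001, -0.003, 0.0], 'effort': [0.001, -94.982, 3.761, -46.35, 0.019, 0.01, -0.0], 'ee_pos': [0.26, 0.623, 0.404], 'ee_rot': [0.197, 0.98, -0.001, -0.0], 'wrist_force': [-0.571, 0.052, -0.072], 'wrist_torque': [-0.031, 0.036, -0.014], 'finger_force': 0.0, 'width': 1.002} 0.1547
scene {'fovy': 48.991459157170596, 'cx': 317.9711590260226, 'cy': 246.73672791587217, 'R': array([[ 0.84497312,  0.53469064, -0.01124023],
       [ 0.44759515, -0.71852655, -0.53233276],
       [-0.29270975,  0.44477581, -0.84646056]]), 't': array([-0.4742366 , -0.18969803,  1.42089538])}
top {'fovy': 56.22830033985366, 'cx': 308.6573470822164, 'cy': 232.0364075641245, 'R': array([[-2.56812312e-02, -9.99670039e-01, -5.35964878e-04],
       [-9.87304764e-01,  2.54476302e-02, -1.56785588e-01],
       [ 1.56747494e-01, -3.49728625e-03, -9.87632519e-01]]), 't': array([0.02672729, 0.54279714, 1.18313373])}
```

View pics/scene0.png

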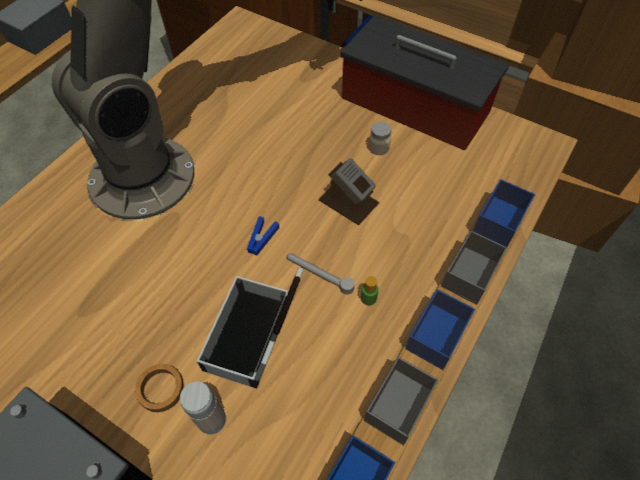

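View pics/top0.png

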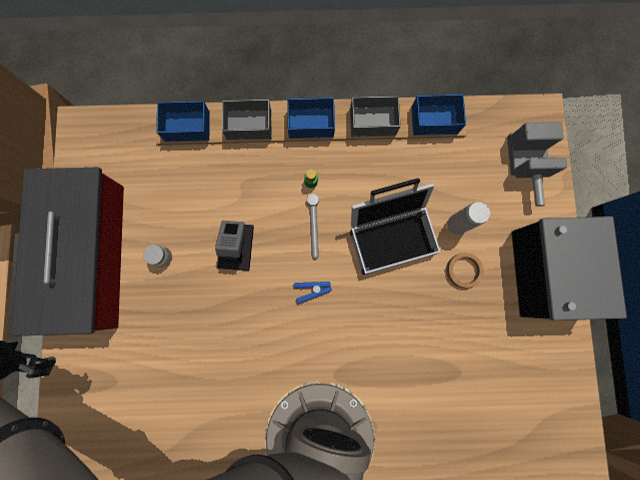

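The scene view shows the charger on its stand at about (352,178), the case at (245,330), and its lid leaning away beyond it. In the top view the charger is at (231,235) and the case at (397,240), with the bar at (395,187). Next I measure them from the depth and colour data.

```bash
cat > h.py <<'E'
import numpy as np,cv2
def cloud(n):
    m=np.load(n+".npz");f=240/np.tan(np.radians(m["fovy"]/2));d=m["d"]
    v,u=np.mgrid[:480,:640]
    C=np.stack([(u-m["cx"])/f*d,(v-m["cy"])/f*d,d],-1)
    P=(C-m["t"])@m["R"]; P[d==0]=np.nan
    return m["p"].astype(int),P
def rect(xy):
    r=cv2.minAreaRect(xy.astype(np.float32));return [np.round(a,4) for a in r]
E
python3 - <<'E'
from h import *
for n in("top","scene"):
    p,P=cloud(n);x,y,z=np.moveaxis(P,-1,0)
    print(n,"table z",np.nanmedian(z[(x>.4)&(x<.8)&(abs(y)<.4)]))
    # charger+stand region
    a=(x>.35)&(x<.85)&(y>.1)&(y<.5)&(z>.045)&(z<.2)
    l,lab,st,ce=cv2.connectedComponentsWithStats(a.astype(np.uint8))
    for i in range(1,l):
        if st[i,4]>60: 
            q=P[lab==i];print("L",st[i],q.min(0).round(3),q.max(0).round(3),rect(q[:,:2]))
    a=(x>.35)&(x<.95)&(y>-.6)&(y<.1)&(z>.012)&(z<.3)
    l,lab,st,ce=cv2.connectedComponentsWithStats(a.astype(np.uint8))
    for i in range(1,l):
        if st[i,4]>60:
            q=P[lab==i];print("R",st[i],q.min(0).round(3),q.max(0).round(3))
            if q[:,2].max()>.15 and st[i,4]>1000:
                rim=q[(abs(q[:,2]-.06)<.008)];print("rim",len(rim),rect(rim[:,:2]))
                up=q[q[:,2]>.2];print("up",len(up),rect(up[:,:2]),up.mean(0))
                sl=[ (zz,q[abs(q[:,2]-zz)<.006].mean(0).round(4).tolist()) for zz in np.arange(.08,.245,.012)]
                for s in sl:print(s)
E
```

```text
top table z 0.0009081474104672805
L [222 121  49  16 333] [0.82  0.114 0.045] [0.85  0.244 0.085] [array([0.8347, 0.1791]), array([0.13  , 0.0294]), np.float64(89.5864)]
L [156 122  51  17 376] [0.82  0.293 0.045] [0.85  0.425 0.088] [array([0.8351, 0.359 ]), array([0.1321, 0.0295]), np.float64(89.9704)]
L [ 215  221   30   41 1005] [0.464 0.184 0.046] [0.572 0.253 0.135] [array([0.5176, 0.2189]), array([0.0629, 0.1078]), np.float64(84.1501)]
L [143 245  25  22 412] [0.461 0.396 0.045] [0.518 0.452 0.08 ] [array([0.4877, 0.4236]), array([0.0537, 0.0551]), np.float64(27.2853)]
R [ 276   95  190   46 6524] [ 0.816 -0.449  0.012] [0.916 0.1   0.088]
R [ 508  123   33   56 1193] [ 0.682 -0.6    0.012] [ 0.817 -0.567  0.121]
R [304 170  14  18 198] [ 0.675 -0.015  0.016] [0.706 0.022 0.091]
R [ 350  179   90   96 3054] [ 0.425 -0.334  0.012] [ 0.636 -0.094  0.237]
rim 592 [array([ 0.5129, -0.2186]), array([0.1298, 0.2126]), np.float64(14.1594)]
up 292 [array([ 0.6141, -0.1929]), array([0.0171, 0.122 ]), np.float64(14.5897)] [ 0.6147523  -0.19081867  0.22762666]
(np.float64(0.08), [0.5772,
[... 5280 characters left out ...]
.11599999999999999), [0.5376, -0.5638, 0.116])
(np.float64(0.128), [0.5385, -0.5655, 0.1283])
(np.float64(0.13999999999999999), [0.5387, -0.566, 0.1403])
(np.float64(0.15199999999999997), [0.539, -0.5684, 0.1519])
(np.float64(0.16399999999999998), [0.5076, -0.562, 0.1671])
(np.float64(0.176), [0.4451, -0.5752, 0.1799])
(np.float64(0.18799999999999997), [0.4494, -0.5773, 0.1832])
(np.float64(0.19999999999999996), [0.51, -0.5907, 0.1984])
(np.float64(0.21199999999999997), [nan, nan, nan])
(np.float64(0.22399999999999998), [nan, nan, nan])
(np.float64(0.236), [nan, nan, nan])<stdin>:19: RuntimeWarning: Mean of empty slice.
  ret = um.true_divide(
<stdin>:18: RuntimeWarning: Mean of empty slice.
```

Case: centre (0.513, -0.219), yaw about 14.3°, rim 130×213 mm against a nominal 126×210. The bar is near (0.617, -0.193, 0.227). The charger body centre is near (0.518, 0.2185, 0.0915), with its x at about -5.9°. Heights and sizes match what was given. Next is a helper that turns target poses into move units.

```bash
cat >> h.py <<'E'
from scipy.spatial.transform import Rotation as Ro
def units(x,y,zg,yaw):
    "grasp-point target, yaw (deg) of the tool y axis -> tool-frame units from measured pose"
    from cell import bot
    s=bot.sense();R=Ro.from_quat(s["ee_rot"]).as_matrix();a=np.degrees(np.arctan2(R[1,1],R[0,1]))
    d=R.T@(np.array([x,y,zg+bot.grip_point_offset])-s["ee_pos"])/.025
    print("t",round(s["time_s"],2),"yaw",a.round(2),"ee",np.round(s["ee_pos"],4),"units",d.round(3),"turn",round(-((yaw-a+180)%360-180)/5,3))
E
python3 - <<'E'
from h import *
units(.5216,.2181,.0985,84.15)
for n in("top","scene"):   # top-face check of the charger
    p,P=cloud(n);x,y,z=np.moveaxis(P,-1,0)
    a=(x>.49)&(x<.565)&(y>.195)&(y<.24)&(z>.08)&(z<.14);q=P[a]
    for _ in range(3):
        c=q.mean(0);nn=np.linalg.svd(q-c)[2][2];nn*=np.sign(nn[2]);r=(q-c)@nn;q=q[abs(r)<2.5*r.std()]
    top=(abs((P-c)@nn)<.004)&(x>.42)&(x<.62)&(y>.15)&(y<.28)&(z>.06)
    yaw=np.arctan2(nn[1],nn[0]);Q=P[top]
    print(n,nn.round(3),"tilt",np.degrees(np.arccos(nn[2])),"yaw",np.degrees(yaw),rect(Q[:,:2]),"z",np.percentile(Q[:,2],[2,98]),Q.mean(0), "d",c@nn)
E
```

```text
t 0.1 yaw 67.32 ee [0.2602 0.6227 0.4041] units [-15.887 -10.892   6.049] turn -3.366
top [ 0.488 -0.045  0.872] tilt 29.34623357168925 yaw -5.301708978375779 [array([0.5297, 0.2178]), array([0.0619, 0.0834]), np.float64(84.0803)] z [0.08558589 0.1305776 ] [0.52913839 0.21784484 0.1095186 ] d 0.3440586639842661
scene [ 0.496 -0.049  0.867] tilt 29.87627283663807 yaw -5.593102985137661 [array([0.5313, 0.2163]), array([0.0636, 0.0827]), np.float64(84.4944)] z [0.08407531 0.13031097] [0.5325814  0.2156407  0.10804514] d 0.347430131781925
```

servo_tool(
  commands="-0.5 -0.3 0 -0.1 1; -1.5 -1 0 -0.3 1; -2.6 -1.8 0 -0.5 1; -3.7 -2.5 0 -0.7 1; -4.8 -3.2 0 -1 1; -5.9 -4 0 -1.2 1; -7 -4.7 0 -1.4 1; -8.1 -5.5 0 -1.7 1; -9.2 -6.2 0 -1.9 1; -10.3 -7 0 -2.1 1; -11.4 -7.7 0 -2.3 1; -12.5 -8.5 0 -2.6 1; -13.5 -9.2 0 -2.8 1; -14.5 -9.8 0 -3 1; -15.3 -10.4 0 -3.2 1; -15.8 -10.7 0 -3.3 1; -16 -10.9 0.5 -3.3 1; -16 -10.9 1 -3.3 1; -16 -10.9 1.5 -3.3 1; -16 -10.9 1.5 -3.3 1",
  grip_force=30,
)

```text
time_s: 1.77
ee_pos: [0.5236, 0.2167, 0.3649]
ee_rot: [0.054, 0.999, -0.001, -0.001]
wrist_force: [0.2, -1.2, -0.2]
width: 1.0
finger_force: 0.0
```

Run:
```python
from h import *
from cell import bot
units(.525,.2175,.0985,84.5)
m=bot.camera_model("wrist");p,d=bot.read_camera("wrist");np.savez("wrist.npz",p=p,d=d,**m);cv2.imwrite("pics/w1.png",p)
p,P=cloud("wrist");x,y,z=np.moveaxis(P,-1,0)
a=(x>.49)&(x<.57)&(y>.2)&(y<.235)&(z>.08)&(z<.14);q=P[a];print(len(q))
for _ in range(3):
    c=q.mean(0);nn=np.linalg.svd(q-c,full_matrices=False)[2][2];nn*=np.sign(nn[2]);r=(q-c)@nn;q=q[abs(r)<2.5*r.std()]
Q=P[(abs((P-c)@nn)<.004)&(x>.42)&(x<.62)&(y>.15)&(y<.28)&(z>.06)]
print(nn,rect(Q[:,:2]),np.percentile(Q[:,2],[1,99]))
```

```text
t 1.77 yaw 83.8 ee [0.5236 0.2167 0.3649] units [-0.063  0.049  4.468] turn -0.14
4696
[ 0.48941178 -0.05364981  0.87040094] [array([0.531 , 0.2193]), array([0.0612, 0.0824]), np.float64(83.8679)] [0.08787124 0.13137595]
```

The wrist view agrees with the fixed cameras to about 2 mm (top-face centre 0.531, 0.219), so I descend and grip.

servo_tool(
  commands="-0.05 0.06 0.8 -0.1 1; -0.05 0.06 1.6 -0.1 1; -0.05 0.06 2.4 -0.1 1; -0.05 0.06 3.2 -0.1 1; -0.05 0.06 3.8 -0.1 1; -0.05 0.06 4.2 -0.1 1; -0.05 0.06 4.5 -0.1 1; -0.05 0.06 4.5 -0.1 1; -0.05 0.06 4.5 -0.1 1; -0.05 0.06 4.5 -0.1 -1; -0.05 0.06 4.5 -0.1 -1; -0.05 0.06 4.5 -0.1 -1; -0.05 0.06 4.5 -0.1 -1; -0.05 0.06 4.5 -0.1 -1; -0.05 0.06 4.5 -0.1 -1; -0.05 0.06 4.5 -0.1 -1; -0.05 0.06 4.5 -0.1 -1; -0.05 0.06 4.5 -0.1 -1",
  grip_force=30,
)

```text
time_s: 3.32
ee_pos: [0.5261, 0.2186, 0.2557]
ee_rot: [0.05, 0.999, 0.0, 0.001]
wrist_force: [0.2, -0.7, 6.0]
width: 0.719
finger_force: 34.8
```

servo_tool(
  commands="0 0 -0.2 0 -1; 0 0 -0.6 0 -1; 0 0 -1.2 0 -1; 0 0 -2 0 -1; 0 0 -2.8 0 -1; 0 0 -3.6 0 -1; 0 0 -4.4 0 -1; 0 0 -5 0 -1; 0 0 -5 0 -1; 0 0 -5 0 -1",
)

```text
time_s: 4.15
ee_pos: [0.5255, 0.2184, 0.3804]
ee_rot: [0.05, 0.999, 0.0, 0.001]
wrist_force: [0.1, -0.2, -5.5]
width: 0.721
finger_force: 34.3
```

Run:
```python
from h import *
units(.5184,-.238,.2255,14.4)
```

```text
t 4.15 yaw 84.32 ee [0.5255 0.2184 0.3804] units [-1.5240e+00 -1.8194e+01 -8.0000e-03] turn 13.984
```

servo_tool(
  commands="0 -0.3 0 0.2 -1; -0.1 -1 0 0.8 -1; -0.2 -2 0 1.6 -1; -0.3 -3.1 0 2.4 -1; -0.4 -4.3 0 3.3 -1; -0.5 -5.5 0 4.2 -1; -0.6 -6.7 0 5.1 -1; -0.7 -7.9 0 6 -1; -0.8 -9.1 0 7 -1; -0.9 -10.3 0 7.9 -1; -1 -11.5 0 8.8 -1; -1.1 -12.7 0 9.7 -1; -1.2 -13.9 0 10.6 -1; -1.2 -15 0 11.5 -1; -1.3 -16 0 12.3 -1; -1.4 -17 0 13.1 -1; -1.5 -17.7 0 13.6 -1; -1.5 -18.1 0 13.9 -1; -1.52 -18.2 0 14 -1; -1.52 -18.2 0 14 -1",
)

```text
time_s: 5.82
ee_pos: [0.5174, -0.2392, 0.3795]
ee_rot: [0.615, 0.789, -0.0, -0.0]
wrist_force: [-0.1, -0.1, -4.3]
width: 0.723
finger_force: 34.2
```

Run:
```python
from h import *
from cell import bot
units(.5184,-.238,.0521,14.4)
m=bot.camera_model("scene");p,d=bot.read_camera("scene");np.savez("scene.npz",p=p,d=d,**m)
a=cv2.resize(p[150:430,100:440],None,fx=1.17,fy=1.17)
m=bot.camera_model("top");p,d=bot.read_camera("top");b=cv2.resize(p[120:320,270:500],None,fx=1.63,fy=1.63)
h=min(len(a),len(b));cv2.imwrite("pics/c2.png",np.hstack([a[:h],b[:h]]))
```

```text
t 5.82 yaw 14.13 ee [ 0.5174 -0.2392  0.3795] units [0.036 0.056 6.907] turn -0.054
```

View pics/c2.png

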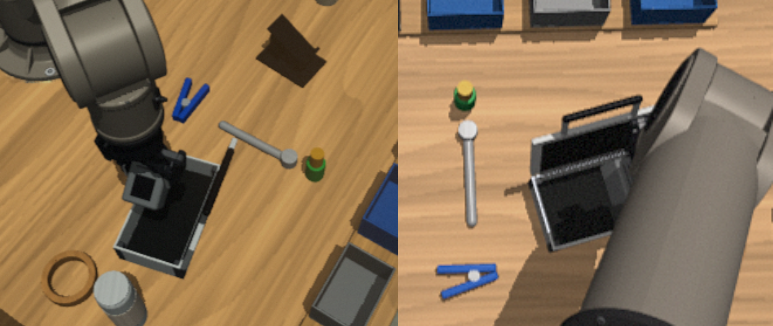

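The charger is held above the case, still tilted with its low end towards case -y. The stand is empty, and the ratchet, clip, brush and can have not moved. I lower it to just above the floor.

servo_tool(
  commands="0.03 0.06 0.3 0 -1; 0.03 0.06 1 0 -1; 0.03 0.06 1.8 0 -1; 0.03 0.06 2.6 0 -1; 0.03 0.06 3.4 0 -1; 0.03 0.06 4.2 0 -1; 0.03 0.06 5 0 -1; 0.03 0.06 5.6 0 -1; 0.03 0.06 6.1 0 -1; 0.03 0.06 6.4 0 -1; 0.03 0.06 6.4 0 -1; 0.03 0.06 6.4 0 -1",
)

```text
time_s: 6.92
ee_pos: [0.5198, -0.2369, 0.2198]
ee_rot: [0.613, 0.79, -0.0, -0.0]
wrist_force: [-0.2, 0.6, -3.7]
width: 0.715
finger_force: 34.2
```

servo_tool(
  commands="0 0 0.1 0 -1; 0 0 0.2 0 -1; 0 0 0.3 0 -1; 0 0 0.4 0 -1; 0 0 0.5 0 -1; 0 0 0.5 0 -1",
  grip_force=22,
)

```text
time_s: 7.42
ee_pos: [0.5198, -0.2366, 0.2075]
ee_rot: [0.613, 0.79, 0.0, -0.0]
wrist_force: [-3.5, 5.6, 11.6]
width: 0.722
finger_force: 36.4
```

Run:
```python
from h import *
units(.5135,-.2186,.032,14.4)
```

```text
t 7.42 yaw 14.33 ee [ 0.5198 -0.2366  0.2075] units [ 0.76  -0.066  0.834] turn -0.014
```

servo_tool(
  commands="0.07 0 0.05 0 -1; 0.14 0 0.1 0 -1; 0.21 0 0.15 0 -1; 0.31 0 0.22 0 -1; 0.31 0 0.22 0 -1; 0.31 0 0.22 0 -1",
  grip_force=20,
)

```text
time_s: 7.92
ee_pos: [0.518, -0.2295, 0.2021]
ee_rot: [0.613, 0.79, 0.0, 0.0]
wrist_force: [-2.4, 1.9, 4.6]
width: 0.723
finger_force: 35.5
```

servo_tool(
  commands="0.07 0 0.06 0 -1; 0.14 0 0.13 0 -1; 0.2 0 0.2 0 -1; 0.27 0 0.27 0 -1; 0.32 0 0.34 0 -1; 0.37 0 0.41 0 -1; 0.42 0 0.48 0 -1; 0.46 0 0.55 0 -1; 0.46 0 0.55 0 -1; 0.46 0 0.55 0 -1",
)

```text
time_s: 8.75
ee_pos: [0.5151, -0.218, 0.1881]
ee_rot: [0.613, 0.79, 0.0, -0.0]
wrist_force: [-1.4, 3.9, 2.0]
width: 0.72
finger_force: 35.8
```

Run:
```python
from h import *
from cell import bot
units(.5135,-.2186,.032,14.4)
m=bot.camera_model("scene");p,d=bot.read_camera("scene");np.savez("scene.npz",p=p,d=d,**m)
a=cv2.resize(p[230:410,160:330],None,fx=2.8,fy=2.8)
cv2.imwrite("pics/c3.png",a)
p,P=cloud("scene");x,y,z=np.moveaxis(P,-1,0)
c=np.array([np.cos(np.radians(14.3)),np.sin(np.radians(14.3))]);r=P[...,:2]-[.5135,-.2186]
u=r@c;v=r@[-c[1],c[0]];
print(np.array([[np.nanmedian(z[(abs(u-uu)<.01)&(abs(v-vv)<.006)]) if ((abs(u-uu)<.01)&(abs(v-vv)<.006)).any() else -1 for vv in np.arange(-.09,.1,.012)] for uu in(-.02,0,.02)]).round(3))
```

```text
t 8.75 yaw 14.34 ee [ 0.5151 -0.218   0.1881] units [-0.006 -0.067  0.055] turn -0.013
[[0.007 0.006 0.372 0.394 0.402 0.42  0.428 0.446 0.465 0.481 0.496 0.508
  0.519 0.528 0.536 0.541]
 [0.006 0.008 0.366 0.362 0.268 0.397 0.405 0.433 0.452 0.464 0.474 0.483
  0.49  0.489 0.49  0.485]
 [0.006 0.005 0.006 0.333 0.286 0.304 0.389 0.403 0.428 0.439 0.447 0.45
  0.45  0.444 0.006 0.005]]
```

View pics/c3.png

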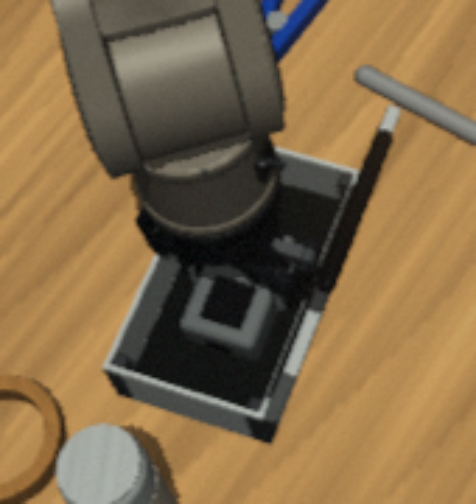

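The charger is in the case with its display end visible at crop (228,305), which is about pixel (241,339). I check its tilt there.

```bash
cat >> h.py <<'E'
def tilt():
    p,P=cloud("scene");x,y,z=np.moveaxis(P,-1,0)
    g=p.min(-1)>70
    a=np.zeros(g.shape,bool);a[322:360,222:262]=1
    c=np.array([np.cos(np.radians(14.3)),np.sin(np.radians(14.3))]);r=P[...,:2]-[.5135,-.2186]
    u=r@c;v=r@[-c[1],c[0]]
    a&=(z>.025)&(z<.08)&(abs(u)<.05)&(v>-.06)
    q=P[a]
    for vv in np.arange(-.06,.06,.006):
        k=a&(abs(v-vv)<.003)
        if k.sum()>4:print(round(vv,3),k.sum(),np.median(z[k]).round(4),u[k].min().round(3),u[k].max().round(3))
E
python3 -c "
from h import *
tilt()"
```

```text
-0.054 84 0.0365 -0.028 0.031
-0.048 85 0.0417 -0.029 0.032
-0.042 89 0.0429 -0.029 0.032
-0.036 80 0.0436 -0.03 0.031
-0.03 84 0.0441 -0.029 0.031
-0.024 86 0.0448 -0.029 0.032
-0.018 82 0.0449 -0.029 0.033
-0.012 150 0.0464 -0.043 0.044
-0.006 89 0.0463 -0.045 0.044
-0.0 40 0.047 -0.033 0.041
0.006 12 0.0693 -0.012 0.038
```

About 5° of tilt is left, with the low end resting on the floor. I continue pressing down gently.

servo_tool(
  commands="0.03 0.03 0.04 0 -1; 0.06 0.05 0.08 0 -1; 0.08 0.06 0.12 0 -1; 0.09 0.06 0.16 0 -1; 0.09 0.06 0.2 0 -1; 0.09 0.06 0.2 0 -1; 0.09 0.06 0.2 0 -1",
)

```text
time_s: 9.38
ee_pos: [0.5152, -0.216, 0.1837]
ee_rot: [0.614, 0.789, 0.0, -0.001]
wrist_force: [-11.5, 5.9, 26.9]
width: 0.718
finger_force: 39.0
```

```bash
cat >> h.py <<'E'
def snap():
    from cell import bot
    m=bot.camera_model("scene");p,d=bot.read_camera("scene");np.savez("scene.npz",p=p,d=d,**m)
E
python3 -c "
from h import *
snap();tilt()"
```

```text
-0.054 40 0.0313 -0.024 0.029
-0.048 113 0.0404 -0.029 0.032
-0.042 88 0.0419 -0.03 0.032
-0.036 74 0.0418 -0.03 0.032
-0.03 83 0.0421 -0.028 0.033
-0.024 79 0.0421 -0.028 0.033
-0.018 79 0.0428 -0.028 0.032
-0.012 131 0.043 -0.042 0.043
-0.006 101 0.0434 -0.043 0.043
-0.0 52 0.0423 -0.031 0.04
0.006 14 0.0635 -0.009 0.038
```

Level to within about 1°, at the right height. I relax the pressure, release partway since the case walls are close, and retreat straight up.

servo_tool(
  commands="0 0 -0.06 0 -1; 0 0 -0.06 0 -1; 0 0 -0.06 0 0.6; 0 0 -0.06 0 0.68; 0 0 -0.06 0 0.7; 0 0 -0.06 0 0.7; 0 0 -0.06 0 0.7; 0 0 -0.06 0 0.7; 0 0 -0.06 0 0.7; 0 0 -0.06 0 0.7",
)

```text
time_s: 10.27
ee_pos: [0.5135, -0.2168, 0.1838]
ee_rot: [0.614, 0.789, -0.001, -0.002]
wrist_force: [-18.1, -5.2, 4.9]
width: 0.851
finger_force: 2.3
```

servo_tool(
  commands="0 0 -0.1 0 0.7; 0 0 -0.3 0 0.7; 0 0 -0.6 0 0.7; 0 0 -1 0 0.7; 0 0 -1.6 0 0.7; 0 0 -2.4 0 0.7; 0 0 -3.2 0 0.7; 0 0 -4.2 0 0.7; 0 0 -5.2 0 0.7; 0 0 -6.2 0 0.7; 0 0 -7.2 0 0.7; 0 0 -8.2 0 0.7; 0 0 -9 0 0.7; 0 0 -9.3 0 0.7; 0 0 -9.3 0 0.7; 0 0 -9.3 0 0.7",
)

```text
time_s: 11.6
ee_pos: [0.5157, -0.2156, 0.417]
ee_rot: [0.613, 0.79, 0.0, 0.0]
wrist_force: [-0.4, 0.2, -1.0]
width: 0.851
finger_force: 0.0
```

Run:
```python
from h import *
from cell import bot
snap()
p,P=cloud("scene");x,y,z=np.moveaxis(P,-1,0)
cv2.imwrite("pics/c4.png",cv2.resize(p[210:410,140:340].astype(np.uint8),None,fx=2.5,fy=2.5))
c=np.array([np.cos(np.radians(14.3)),np.sin(np.radians(14.3))]);r=P[...,:2]-[.5135,-.2186]
u=r@c;v=r@[-c[1],c[0]]
k=(abs(z-.043)<.008)&(abs(u)<.055)&(abs(v)<.095)&(p.min(-1)>40)
print("charger top u,v",rect(np.c_[u[k],v[k]]),k.sum())
q=P[k];A=np.c_[u[k],v[k],np.ones(k.sum())];print("slope",np.linalg.lstsq(A,q[:,2],rcond=None)[0])
k=(z>.2)&(z<.26)&(u>.07)&(u<.15)&(abs(v)<.08)
print("bar uv",rect(np.c_[u[k],v[k]]),np.percentile(z[k],[5,50,95]),rect(P[k][:,:2]),k.sum())
units(.617,-.193,.227,14.4)
```

```text
charger top u,v [array([0.0062, 0.0218]), array([0.153 , 0.0725]), np.float64(80.3654)] 942
slope [-0.01527874  0.00940074  0.04200787]
bar uv [array([ 0.1429, -0.0014]), array([0.1197, 0.0151]), np.float64(89.2986)] [0.2062895  0.21473835 0.21786931] [array([ 0.6523, -0.1846]), array([0.0151, 0.1197]), np.float64(13.5987)] 338
t 11.65 yaw 14.34 ee [ 0.5156 -0.2155  0.4163] units [-0.134  4.151  1.384] turn -0.013
```

View pics/c4.png

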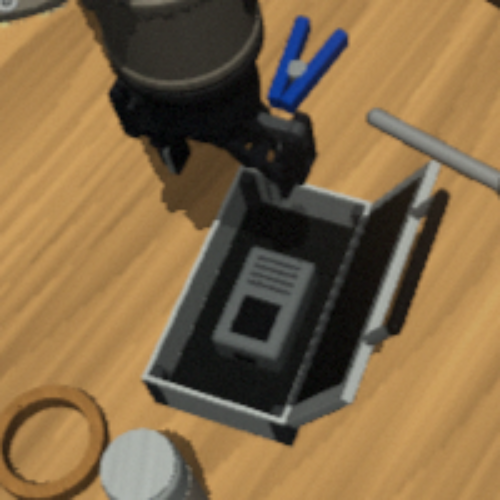

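The charger lies flat in the case, display up, around crop (265,305). The lid got nudged back to its stop while the fingers opened. The bar is now near (0.653, -0.184, 0.210), which agrees with the geometry for a lid angle of 2.05. I move above it, straddling it.

Run:
```python
from h import *
units(.6534,-.1844,.2095,14.35)
f0=2.079
for f in list(np.arange(2.0,.029,-.075))+[.029]:
    print(round(f,3),(6.84*(np.cos(f0)-np.cos(f))).round(2),(6.84*(np.sin(f0)-np.sin(f))).round(2),end=" | ")
```

```text
t 11.65 yaw 14.34 ee [ 0.5156 -0.2155  0.4163] units [-0.162  5.648  2.083] turn -0.003
2.0 -0.48 -0.24 | 1.925 -0.96 -0.44 | 1.85 -1.44 -0.6 | 1.775 -1.94 -0.72 | 1.7 -2.45 -0.81 | 1.625 -2.96 -0.85 | 1.55 -3.47 -0.86 | 1.475 -3.98 -0.83 | 1.4 -4.49 -0.76 | 1.325 -4.99 -0.66 | 1.25 -5.49 -0.52 | 1.175 -5.97 -0.34 | 1.1 -6.43 -0.12 | 1.025 -6.88 0.13 | 0.95 -7.31 0.41 | 0.875 -7.71 0.73 | 0.8 -8.09 1.07 | 0.725 -8.45 1.44 | 0.65 -8.77 1.84 | 0.575 -9.07 2.26 | 0.5 -9.33 2.7 | 0.425 -9.56 3.16 | 0.35 -9.75 3.63 | 0.275 -9.91 4.12 | 0.2 -10.03 4.62 | 0.125 -10.12 5.12 | 0.05 -10.16 5.63 | 0.029 -10.17 5.78 |
```

servo_tool(
  commands="0 0.3 -0.3 0 0.5; 0 1 -0.3 0 0.3; 0 2 -0.3 0 0.3; 0 3 -0.3 0 0.3; 0 4 -0.3 0 0.3; 0 4.8 -0.3 0 0.3; 0 5.4 -0.3 0 0.3; 0 5.7 -0.3 0 0.3; 0 5.7 -0.3 0 0.3; 0 5.7 -0.3 0 0.3",
  grip_force=40,
)

```text
time_s: 12.48
ee_pos: [0.6537, -0.1807, 0.4238]
ee_rot: [0.614, 0.79, -0.001, -0.0]
wrist_force: [-1.1, -0.0, 0.2]
width: 0.652
finger_force: 0.0
```

Run:
```python
from h import *
from cell import bot
units(.6534,-.1844,.2095,14.35)
m=bot.camera_model("wrist");p,d=bot.read_camera("wrist");np.savez("wrist.npz",p=p,d=d,**m)
p,P=cloud("wrist");x,y,z=np.moveaxis(P,-1,0)
c=np.array([np.cos(np.radians(14.3)),np.sin(np.radians(14.3))]);r=P[...,:2]-[.5135,-.2186]
u=r@c;v=r@[-c[1],c[0]]
k=(z>.195)&(z<.23)&(u>.1)&(u<.19)&(abs(v)<.09)
if k.sum():print("bar uv",rect(np.c_[u[k],v[k]]),np.percentile(z[k],[5,50,95]),np.percentile(u[k],[5,50,95]),rect(P[k][:,:2]),k.sum())
cv2.imwrite("pics/w5.png",p)
```

```text
t 12.48 yaw 14.3 ee [ 0.6537 -0.1807  0.4238] units [-0.14  -0.043  2.386] turn -0.009
bar uv [array([0.1426, 0.0017]), array([0.0205, 0.1206]), np.float64(0.4592)] [0.20261687 0.21557901 0.21722859] [0.13827776 0.14574651 0.15163172] [array([ 0.6512, -0.1817]), array([0.0205, 0.1206]), np.float64(14.7592)] 4634[ WARN:0@2.372] global loadsave.cpp:1063 imwrite_ Unsupported depth image for selected encoder is fallbacked to CV_8U.
```

View pics/w5.png

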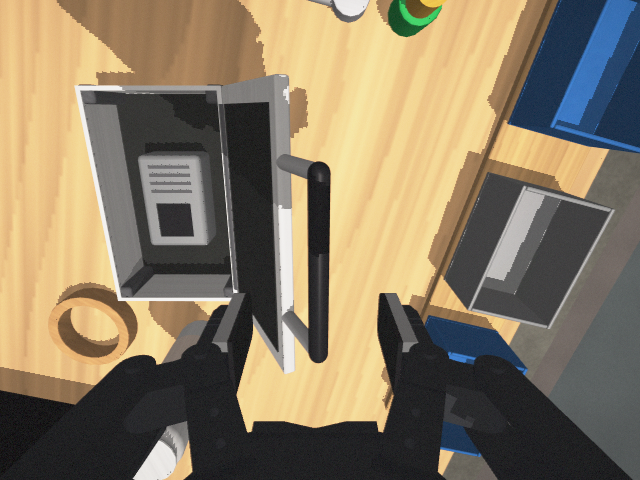

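The bar at (318,260) lies between the fingers and parallel to the pads, and the charger lies flat in the case at (175,195). I descend and pinch.

servo_tool(
  commands="-0.1 0.02 0.4 0 0.3; -0.1 0.02 1 0 0.3; -0.1 0.02 1.6 0 0.3; -0.1 0.02 2.1 0 0.3; -0.1 0.02 2.38 0 0.3; -0.1 0.02 2.38 0 0.3; -0.1 0.02 2.38 0 -1; -0.1 0.02 2.38 0 -1; -0.1 0.02 2.38 0 -1; -0.1 0.02 2.38 0 -1; -0.1 0.02 2.38 0 -1; -0.1 0.02 2.38 0 -1; -0.1 0.02 2.38 0 -1; -0.1 0.02 2.38 0 -1; -0.1 0.02 2.38 0 -1; -0.1 0.02 2.38 0 -1",
)

```text
time_s: 13.87
ee_pos: [0.6554, -0.1828, 0.3656]
ee_rot: [0.613, 0.79, 0.0, 0.001]
wrist_force: [3.2, -0.2, 5.5]
width: 0.124
finger_force: 39.3
```

servo_tool(
  commands="0 -0.12 -0.06 0 -1; 0 -0.24 -0.12 0 -1; 0 -0.48 -0.24 0 -1; 0 -0.72 -0.34 0 -1; 0 -0.96 -0.44 0 -1; 0 -1.2 -0.52 0 -1; 0 -1.44 -0.6 0 -1; 0 -1.69 -0.66 0 -1; 0 -1.94 -0.72 0 -1; 0 -2.2 -0.77 0 -1; 0 -2.45 -0.81 0 -1; 0 -2.7 -0.83 0 -1; 0 -2.96 -0.85 0 -1; 0 -3.2 -0.86 0 -1; 0 -3.47 -0.86 0 -1; 0 -3.72 -0.85 0 -1; 0 -3.98 -0.83 0 -1; 0 -4.2 -0.8 0 -1; 0 -4.49 -0.76 0 -1; 0 -4.49 -0.76 0 -1",
)

```text
time_s: 15.53
ee_pos: [0.5447, -0.2111, 0.3837]
ee_rot: [0.614, 0.789, -0.0, -0.001]
wrist_force: [-0.4, -1.3, 2.3]
width: 0.121
finger_force: 41.3
```

Run:
```python
from h import *
from cell import bot
f=1.4;c=np.array([.969,.247]);H=np.array([.5135,-.2186])+.063*c
b=H-.171*np.cos(f)*c;units(*b,.06+.171*np.sin(f),14.35)
R=.171
for f in (1.3,1.2,1.1,1.0,.9,.8,.7,.6,.5,.4,.3,.2,.1,.029):print(f,(6.84*(np.cos(1.4)-np.cos(f))).round(2),(6.84*(np.sin(1.4)-np.sin(f))).round(2),end=" | ")
```

```text
t 15.53 yaw 14.26 ee [ 0.5447 -0.2111  0.3837] units [0.018 0.076 0.018] turn -0.018
1.3 -0.67 0.15 | 1.2 -1.32 0.37 | 1.1 -1.94 0.64 | 1.0 -2.53 0.98 | 0.9 -3.09 1.38 | 0.8 -3.6 1.83 | 0.7 -4.07 2.33 | 0.6 -4.48 2.88 | 0.5 -4.84 3.46 | 0.4 -5.14 4.08 | 0.3 -5.37 4.72 | 0.2 -5.54 5.38 | 0.1 -5.64 6.06 | 0.029 -5.67 6.54 |
```

The lid is following on its arc with low forces, so I keep lowering at 0.6 rad/s or less.

servo_tool(
  commands="0 -0.17 0.04 0 -1; 0 -0.34 0.07 0 -1; 0 -0.5 0.11 0 -1; 0 -0.67 0.15 0 -1; 0 -0.83 0.2 0 -1; 0 -1 0.26 0 -1; 0 -1.16 0.31 0 -1; 0 -1.32 0.37 0 -1; 0 -1.63 0.5 0 -1; 0 -1.94 0.64 0 -1; 0 -2.24 0.8 0 -1; 0 -2.53 0.98 0 -1; 0 -2.82 1.17 0 -1; 0 -3.09 1.38 0 -1; 0 -3.35 1.6 0 -1; 0 -3.6 1.83 0 -1; 0 -3.84 2.08 0 -1; 0 -3.96 2.2 0 -1; 0 -4.07 2.33 0 -1; 0 -4.07 2.33 0 -1",
)

```text
time_s: 17.2
ee_pos: [0.4471, -0.2358, 0.3251]
ee_rot: [0.614, 0.79, -0.0, -0.0]
wrist_force: [0.2, -0.3, -0.5]
width: 0.12
finger_force: 40.0
```

Run:
```python
from h import *
from cell import bot
f=.7;c=np.array([.969,.247]);H=np.array([.5135,-.2186])+.063*c
b=H-.171*np.cos(f)*c;units(*b,.06+.171*np.sin(f),14.35)
s=bot.sense();print(s["wrist_force"].round(1) if hasattr(s["wrist_force"],"round") else s["wrist_force"],s["qpos"])
for f in np.arange(.65,.06,-.05).tolist()+[.05,.029]:print(round(f,2),(6.84*(np.cos(.7)-np.cos(f))).round(2),(6.84*(np.sin(.7)-np.sin(f))).round(2),end=" | ")
```

```text
t 17.2 yaw 14.3 ee [ 0.4471 -0.2358  0.3251] units [0.012 0.032 0.009] turn -0.009
[ 0.2 -0.3 -0.5] [-0.20090766  0.28919015  0.66256605  2.08839638 -0.23774239  0.83791319
  0.85171947]
0.65 -0.21 0.27 | 0.6 -0.41 0.54 | 0.55 -0.6 0.83 | 0.5 -0.77 1.13 | 0.45 -0.93 1.43 | 0.4 -1.07 1.74 | 0.35 -1.19 2.06 | 0.3 -1.3 2.39 | 0.25 -1.4 2.71 | 0.2 -1.47 3.05 | 0.15 -1.53 3.38 | 0.1 -1.57 3.72 | 0.05 -1.6 4.06 | 0.03 -1.61 4.21 |
```

servo_tool(
  commands="0 -0.11 0.13 0 -1; 0 -0.21 0.27 0 -1; 0 -0.41 0.54 0 -1; 0 -0.6 0.83 0 -1; 0 -0.77 1.13 0 -1; 0 -0.93 1.43 0 -1; 0 -1.07 1.74 0 -1; 0 -1.19 2.06 0 -1; 0 -1.3 2.39 0 -1; 0 -1.35 2.55 0 -1; 0 -1.4 2.71 0 -1; 0 -1.44 2.88 0 -1; 0 -1.47 3.05 0 -1; 0 -1.5 3.2 0 -1; 0 -1.53 3.38 0 -1; 0 -1.55 3.55 0 -1; 0 -1.57 3.72 0 -1; 0 -1.58 3.8 0 -1; 0 -1.58 3.85 0 -1; 0 -1.58 3.85 0 -1",
)

```text
time_s: 18.87
ee_pos: [0.4097, -0.2454, 0.2291]
ee_rot: [0.613, 0.79, 0.0, 0.0]
wrist_force: [5.1, 3.3, -1.1]
width: 0.119
finger_force: 39.0
```

servo_tool(
  commands="0 0 0.06 0 -1; 0 -0.01 0.12 0 -1; 0 -0.01 0.18 0 -1; 0 -0.02 0.24 0 -1; 0 -0.02 0.3 0 -1; 0 -0.02 0.36 0 -1; 0 -0.02 0.36 0 -1; 0 -0.02 0.36 0 -1",
)

```text
time_s: 19.53
ee_pos: [0.4094, -0.2462, 0.2218]
ee_rot: [0.614, 0.79, 0.001, 0.001]
wrist_force: [-4.5, 7.8, 46.1]
width: 0.123
finger_force: 45.2
```

Run:
```python
from h import *
units(.4087,-.2454,.065,14.35)
```

```text
t 19.53 yaw 14.29 ee [ 0.4094 -0.2462  0.2218] units [ 0.04  -0.019  0.083] turn -0.012
```

The 46 N reaction says the lid is on the rim. I relax and check the lid plane before letting go.

servo_tool(
  commands="0 0 -0.06 0 -1; 0 0 -0.1 0 -1; 0 0 -0.1 0 -1; 0 0 -0.1 0 -1",
)

```text
time_s: 19.87
ee_pos: [0.4094, -0.2459, 0.2231]
ee_rot: [0.613, 0.79, 0.0, 0.001]
wrist_force: [7.1, 0.0, -1.6]
width: 0.12
finger_force: 40.7
```

Run:
```python
from h import *
snap()
p,P=cloud("scene");x,y,z=np.moveaxis(P,-1,0)
c=np.array([np.cos(np.radians(14.3)),np.sin(np.radians(14.3))]);r=P[...,:2]-[.5135,-.2186]
u=r@c;v=r@[-c[1],c[0]]
for uu in np.arange(-.055,.06,.02):
    k=(abs(u-uu)<.006)&(abs(v)<.095)&(z<.12)&(z>.04)
    print(uu.round(3),k.sum(),np.median(z[k]).round(4) if k.sum() else None)
```

```text
-0.055 456 0.071
-0.035 466 0.071
-0.015 465 0.0706
0.005 470 0.0706
0.025 473 0.0705
0.045 487 0.0705
```

Lid top is level at 70.5–71 mm (70 nominal), so it is shut. I press lightly, open a little, and withdraw upward.

servo_tool(
  commands="0 0 0.03 0 -1; 0 0 0.04 0 -1; 0 0 0.04 0 -0.55; 0 0 0.04 0 -0.45; 0 0 0.04 0 -0.4; 0 0 0.04 0 -0.4; 0 0 0.04 0 -0.4; 0 0 0.04 0 -0.4",
)

```text
time_s: 20.58
ee_pos: [0.4088, -0.2457, 0.2219]
ee_rot: [0.613, 0.79, -0.0, -0.0]
wrist_force: [-0.4, -0.4, -0.4]
width: 0.299
finger_force: 0.0
```

servo_tool(
  commands="0 0 -0.2 0 -0.4; 0 0 -0.5 0 -0.4; 0 0 -1 0 -0.4; 0 0 -1.6 0 -0.4; 0 0 -2.4 0 -0.4; 0 0 -3.2 0 -0.4; 0 0 -4 0 -0.4; 0 0 -4.8 0 -0.4; 0 0 -5.4 0 -0.4; 0 0 -5.6 0 -0.4; 0 0 -5.6 0 -0.4; 0 0 -5.6 0 -0.4",
)

```text
time_s: 21.58
ee_pos: [0.4088, -0.2455, 0.3619]
ee_rot: [0.613, 0.79, 0.0, 0.0]
wrist_force: [0.5, 0.1, 0.1]
width: 0.298
finger_force: 0.0
```

Run:
```python
from h import *
from cell import bot
snap()
p,P=cloud("scene");x,y,z=np.moveaxis(P,-1,0)
c=np.array([np.cos(np.radians(14.3)),np.sin(np.radians(14.3))]);r=P[...,:2]-[.5135,-.2186]
u=r@c;v=r@[-c[1],c[0]]
for uu in np.arange(-.055,.06,.02):
    k=(abs(u-uu)<.006)&(abs(v)<.095)&(z<.12)&(z>.04)
    print(uu.round(3),k.sum(),np.median(z[k]).round(4) if k.sum() else None)
cv2.imwrite("pics/end.png",p.astype(np.uint8))
```

```text
-0.055 461 0.0705
-0.035 457 0.0705
-0.015 473 0.0704
0.005 465 0.0704
0.025 485 0.0705
0.045 483 0.0705
```

View pics/end.png

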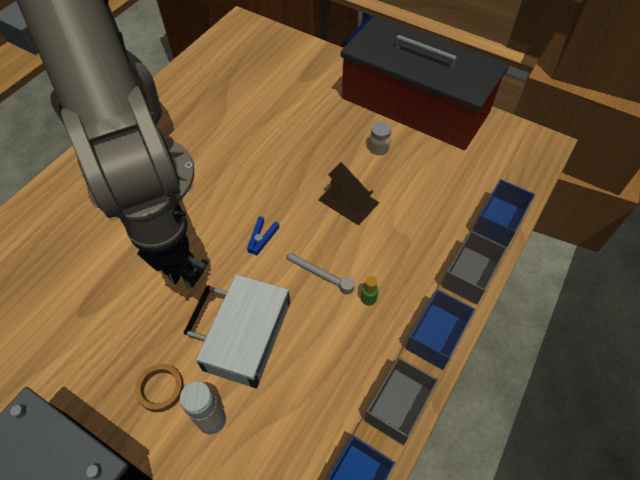

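The case at (245,330) is fully shut, the gripper is clear of it, and the other things are where they started.

```bash
python3 -c "
from cell import bot
print(bot.hand_in())"
```

```text
the job is handed in; nothing more can be done
None
```

I set the charger level on the case floor, display up, shut the lid without a slam, let go, and handed the job in at about 22 s. While I was releasing the charger the lid was pushed back to its stop, with about 18 N at the wrist, and the bystanders look unmoved.

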